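# Reset a tripped wax-heater controller through its drip shutter

## Robot

A 7-joint arm with a two-finger parallel gripper is mounted at the origin on a cart in front of the work surface, level with it; the furniture and walls round the work are solid. World frame = base frame: x ahead of the robot, y to its left, z up, the work surface at z = 0. Lengths are in m, angles in rad, forces in N, time in s.
With the tool pointing down it reaches from about 0.425 to 0.925 m from the base axis. Payload 6.8 kg.
Tool frame: the origin (TCP) lies between the finger pads; the fingertips stand finger_overhang ahead of it and the grasp point (between the pads) lies 6 mm ahead of it (finger_overhang is the distance from the TCP to the fingertips, in m); z points along the fingers, y is the line along which they close (so a half turn about z gives the same grasp; the last joint's range is limited). The gripper opens to 85 mm and grips with 20 to 120 N. Pads are 22 mm wide; open, the fingers measure 114 mm over their backs; the gripper's body (76 mm by 85 mm) begins 54 mm behind the grasp point. The pads swing forward as they close: fully open they stand 13 mm farther back than shut.
Start: joints at [1.044, 0.477, 0.022, 1.555, -0.011, 1.109, -0.083], TCP at [0.275, -0.617, 0.224] pointing down, gripper open.
Joint ranges: [-2.96, 2.96], [-0.34, 2.1], [-1.41, 1.46], [0.24, 2.44], [-1.37, 4.51], [0.17, 1.92], [-2.96, 2.96]. Speed limits (rad/s): [2.39, 2.39, 3.14, 3.14, 3.14, 3.14, 3.14].

## Interface

Orientations are given as a unit quaternion [w, x, y, z].
In Python, from station import * gives the robot as it stands.
- The arm moves only by the tool drive_tool, never from a script. Its argument "increments" is a list of rows, each an object of numbers: "claw": the finger opening in m, from 0 to 0.0854; "dx", "dy", "dz": the shift along the tool's x, y, z in m; "wx", "wy", "wz": the turn, a rotation vector about the tool's x, y, z in degrees. A call has 1 to 20 rows; each row shifts and turns the commanded pose from where the row before left it, along the tool's axes as they then stand; what a row does not reach is not made up. A row lasts 1/8 s, in which the tool goes at most 62.5 mm and 10.7 degrees, less where a joint would pass 70% of its speed; a pose out of reach is approached as far as the arm can. A call with a gripper value outside its range is refused whole. The fingers move at their own pace and stop on an object; "newtons" is the grip in N (left out, the last holds). Time passes only in rows, so rows that do not move let the fingers close. It gives the time, the measured TCP pose, the force, the opening and the grip force at its end, in the units of the state.
- get_obs(): the state, without advancing time (a new reading comes with each control period).
- read_camera(name): name is "scene" or "top" or "wrist"; returns (picture, depth): 420x560x3 uint8, red, green, blue; 420x560 float32, m along the optical axis (not along the pixel's ray), 0 where there is no reading.
- calibration(name): a dict with "intrinsics" (3x3 intrinsics, pixels), "R" (3x3) and "t" (3): a world point X has camera coordinates R X + t; the wrist camera has in their place "mount" (4x4, takes a point from camera to tool coordinates, whose origin is the TCP and whose axes are the flange's). Camera axes: x right, y down, z forward; pixel columns grow to the right and rows downward; lengths in m; the calibration is good to about 2 mm. A picture is of the moment at which its call begins: read the wrist's pose just before it. calibration takes no time and is no camera call.
- hand_in(): hands the job in; it is judged then, once.
The state is a dict: "t": time; "q": joint angles; "joint_vel": joint speeds; "joint_torque": joint torques, N m; "eef_pos": TCP position; "tool_rot": TCP orientation; "contact_force": force on the tool from outside, world axes, zero at the start; "torque": the same for the moment, N m; "gripper_width": opening from 0.0 (shut) to 1.0 (fully open); "grasp_force": force on a finger pad.
Only numpy, scipy, OpenCV 4.12 (cv2) and the standard library are available. Lean on these libraries where they do the work, as an engineer would, in place of code of your own. Each camera call takes 0.05 s, during which the arm holds its last target. There are 200 camera calls.

## Task

One of the two wax-heater controllers has tripped: an orange flag stands up in the clear dome on its lid. On that one, push the drip shutter fully open by its rib with a fingertip, reach into the well it uncovers and press the sunken reset button until it snaps down and stays, then push the shutter fully shut again so that no wax drips in. Only push and press, lift nothing, and do not shove the controllers out of place or disturb the other controller and the things around.

Things in the scene. Friction and masses are not known exactly. Their poses are not given: they have to be found in the camera images.
- tripped_box: wax-heater controller, 160 (x) x 90 (y) x 75 mm to the flat top of its lid, dark base, grey lid, 2.2 kg, loose on the table. Origin: centre of its underside, z up; -x is the end nearer the robot, with a blank plate. It has tripped: an orange flag stands up in the small clear dome on the lid's near end
- tripped_box_flag_dome (a point): top of the tripped controller's clear flag dome, 14 mm above the lid's top, 25 mm across at its foot, 43 mm nearer the robot than the well; the orange flag in it sinks out of sight as the reset button goes home. Do not press it
- tripped_box_well (a point): centre of the mouth of the tripped controller's round well, level with the lid's top, at x = -22 mm, y = 0 on the controller: straight down, 46 mm bore, floor 30 mm below the lid's top. A shutter covers it
- tripped_box_button_top (a point): centre of the top of the tripped controller's blue reset button, 22 mm across, in the middle of the well: 20 mm below the lid's top while tripped, 27 mm below when home
- tripped_box_rib (a point): middle of the top of the black thumb rib across the tripped controller's shutter, 15.5 mm above the lid's top; the rib is 8 mm thick (x), 44 mm wide (y), upright on both sides, and stands 18 mm beyond the plate's middle, at x = -4 mm on the controller when shut, +48 mm when open
- tripped_box_shutter (a joint): steel drip shutter of the tripped controller, m: 0 = shut over the well, 0.052 = fully open, at its stop. Slides along the controller's +x to open, friction about 1.5 N, stays where left; may start a little open. Plate 56 x 58 mm, its top 3 mm above the lid's top; guide rails at y = +-28 to 37 mm and an end strip at x = 78 mm are at most 6 mm high
- tripped_box_button (a joint): reset button of the tripped controller, m: 0 = popped up (tripped), 0.007 = home. Moves straight down; an over-centre spring resists with up to about 4.5 N, past half travel it snaps down and stays; short of that it springs back
- healthy_box: wax-heater controller, 160 (x) x 90 (y) x 75 mm to the flat top of its lid, dark base, grey lid, 2.2 kg, loose on the table. Origin: centre of its underside, z up; -x is the end nearer the robot, with a blank plate. Built just like the tripped one but running normally: no orange in its dome. To be left alone
- healthy_box_shutter (a joint): drip shutter of the healthy controller, m: 0 = shut, as it starts
- tin_darka_05: loose bystander: black candle tin, 115 mm across, 112 mm tall; origin at the centre of its underside
- tin_rib1_06: loose bystander: pale ribbed candle tin, 88 mm across, 110 mm tall; origin at the centre of its underside
- empty_tin: loose bystander: empty pale ribbed tin, 68 mm across, 76 mm tall; origin at the centre of its underside
- small_tin: loose bystander: small tan candle tin, 78 mm across, 60 mm tall; origin at the centre of its underside
- wax_block: loose bystander: cream block of wax, 44 x 72 x 28 mm; origin at the centre of its underside
- matches: loose bystander: red matchbox, 36 x 53 x 15 mm; origin at the centre of its underside

How it is judged:
On the way, in this order (a step that is already met when the one before it is completed fails the run):
1. the tripped controller's shutter is pushed open (at least 46 of its 52 mm) (value of joint tripped_box_shutter above 0.046 m and value of joint tripped_box_button below 0.002 m), for 0.1 s.
2. its sunken reset button is pressed home (value of joint tripped_box_button above 0.006 m and value of joint tripped_box_shutter above 0.03 m), for 0.2 s.
3. the shutter is pushed shut again (value of joint tripped_box_shutter below 0.004 m and value of joint tripped_box_button above 0.006 m), for 0.2 s.
At the end, for the whole second after the job is handed in: the tripped controller's reset button stays home (within 1 mm of its 7 mm travel) and its shutter is shut to within 4 mm; that controller stands level and still within 30 mm of where it stood, the other within 20 mm with its shutter shut (all of step 3 and value of joint healthy_box_shutter below 0.004 m and distance of tripped_box from where it was at the start of the episode below 0.03 m and distance of healthy_box from where it was at the start of the episode below 0.02 m and angle between tripped_box's own z axis and vertical below 0.05 rad and linear speed of tripped_box below 0.02 m/s); the robot touches nothing.
It fails at once if the tripped controller is lifted (10 mm), tipped or shoved more than 30 mm (distance of tripped_box from where it was at the start of the episode above 0.03 m or height (world z) of tripped_box above 0.01 m or angle between tripped_box's own z axis and vertical above 0.15 rad).
It fails at once if the healthy controller is shifted more than 20 mm or its shutter is opened by more than 8 mm (distance of healthy_box from where it was at the start of the episode above 0.02 m or value of joint healthy_box_shutter above 0.008 m).
It fails at once if a tin, the wax or the matchbox is lifted, knocked or shifted more than 25 mm (distance of any of tin_darka_05, tin_rib1_06, empty_tin, small_tin, wax_block, matches from where it was at the start of the episode above 0.025 m).
It also fails if it takes over 48 s, if anything falls off the work surface, if the arm or the gripper's body presses on something with over 40 N, if the wrist force passes 120 N, or if a joint passes its speed limit or range.

## Working session

There is one attempt and no reset: what is moved stays moved. The work goes in short steps, Python scripts to look and compute and a tool call to move; the robot and the scene stay as the last step left them, time stands still between calls to the robot, and variables do not carry over. Pictures are saved under pics/ and viewed, at most 10 in all, crops included, and the job is handed in when it is done.

Besides the shell and the picture viewer there is one more tool, called after "Emit:" by a JSON object that holds its "fn" and its "kwargs". drive_tool: Moves the arm, as the interface text tells. Its arguments: {"type":"object","properties":{"increments":{"type":"array","items":{"type":"object","properties":{"claw":{"type":"number"},"dx":{"type":"number"},"dy":{"type":"number"},"dz":{"type":"number"},"wx":{"type":"number"},"wy":{"type":"number"},"wz":{"type":"number"}}}},"newtons":{"type":"number"}},"required":["increments"]}

```bash
mkdir -p pics; python3 - <<'E'
from station import *
import cv2,numpy as np
o=get_obs();print(o)
for n in("scene","top"):
    p,d=read_camera(n);cv2.imwrite(f"pics/{n}.png",p[:,:,::-1]);np.savez(f"{n}.npz",p=p,d=d)
    c=calibration(n);print(n,c)
print(calibration("wrist"))
E
```

```text
{'t': 0.0, 'q': array([ 1.04387254,  0.47782222,  0.02233487,  1.5564625 , -0.01151577,
        1.10929225, -0.08309175]), 'joint_vel': array([ 0.00076369, -0.00101906,  0.00114195,  0.00165125,  0.00169125,
       -0.00110246,  0.00102686]), 'joint_torque': array([-6.31548355e-04, -5.96464777e+01,  1.60806678e+00, -2.81203222e+01,
        1.25109981e-02,  9.23611165e-03, -1.15028107e-05]), 'eef_pos': array([ 0.27425632, -0.61610298,  0.22290614]), 'tool_rot': array([-8.93177699e-04,  9.78150112e-01,  2.07897802e-01, -2.52527908e-04]), 'contact_force': array([ 0.2320121 ,  0.07905501, -0.40572748]), 'torque': array([-0.01982843,  0.0026691 ,  0.03444236]), 'grasp_force': 0.0, 'gripper_width': 1.0006534281623973}
scene {'intrinsics': array([[447.65094083,   0.        , 280.47170103],
       [  0.        , 447.65094083, 209.73053631],
       [  0.        ,   0.        ,   1.        ]]), 'R': array([[-0.67343478, -0.73924374,  0.00207136],
       [-0.56258396,  0.51067986, -0.65015796],
       [ 0.4795674 , -0.4390043 , -0.75979625]]), 't': array([0.20071308, 0.42335398, 1.1997247 ])}
t
[... 197 characters left out ...]
, -0.99994406,  0.00580539],
       [-0.98189929, -0.00978026, -0.18915106],
       [ 0.18919726, -0.0040279 , -0.98193084]]), 't': array([-0.20979106,  0.5137969 ,  1.21679477])}
{'intrinsics': array([[354.71121819,   0.        , 286.00228839],
       [  0.        , 354.71121819, 211.89508474],
       [  0.        ,   0.        ,   1.        ]]), 'mount': array([[ 1.06058898e-04, -9.52100512e-01, -3.05785225e-01,
         7.81528452e-02],
       [ 9.99998441e-01,  6.39926844e-04, -1.64565160e-03,
         2.83044317e-04],
       [ 1.76250590e-03, -3.05784574e-01,  9.52099096e-01,
        -1.50625633e-01],
       [ 0.00000000e+00,  0.00000000e+00,  0.00000000e+00,
         1.00000000e+00]])}
```

View pics/top.png

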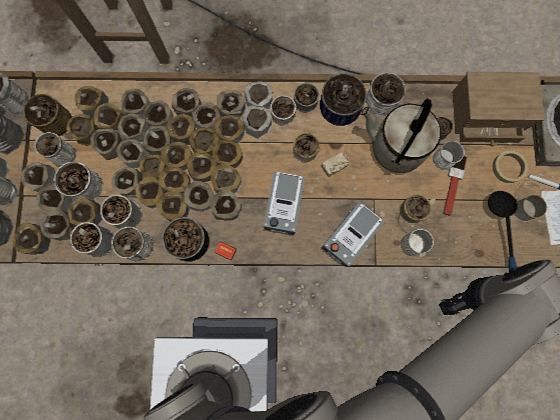

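View pics/scene.png

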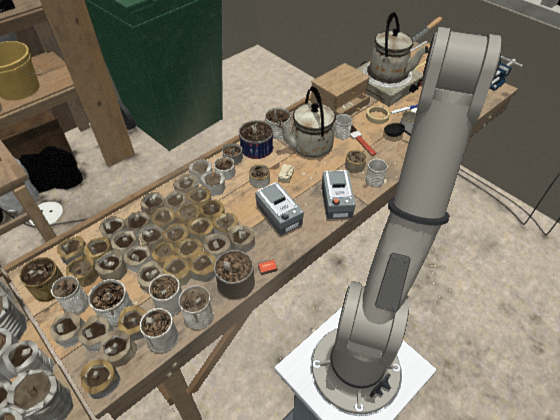

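The top view shows two controllers, at (285,202) and (352,234). Orange shows on the right one, at (332,246). I'll enlarge it to measure.

```bash
python3 - <<'E'
import cv2,numpy as np
a=cv2.imread("pics/top.png")[160:280,250:400]
b=cv2.imread("pics/scene.png")[155:245,245:395]
a=cv2.resize(a,None,fx=5,fy=5,interpolation=2)[:600]
cv2.imwrite("pics/a.png",a)
cv2.imwrite("pics/b.png",cv2.resize(b,None,fx=5,fy=5,interpolation=2))
E
```

```text
(no output)
```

View pics/a.png

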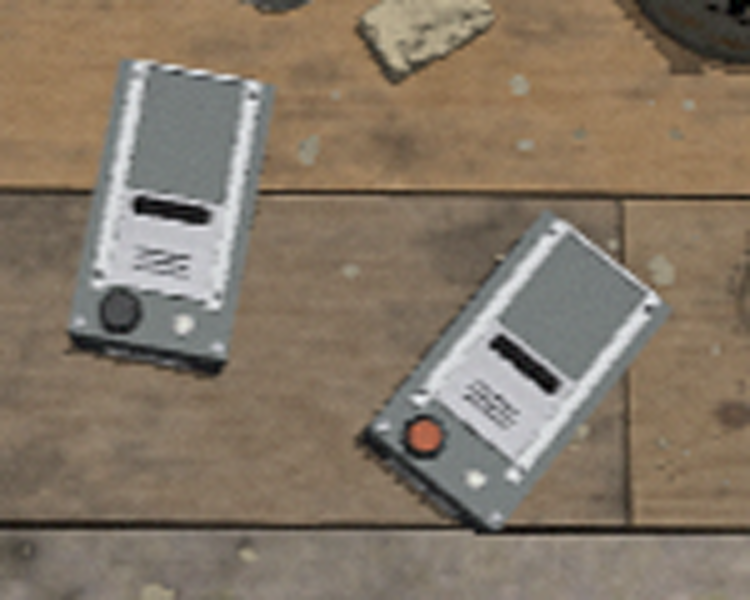

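View pics/b.png

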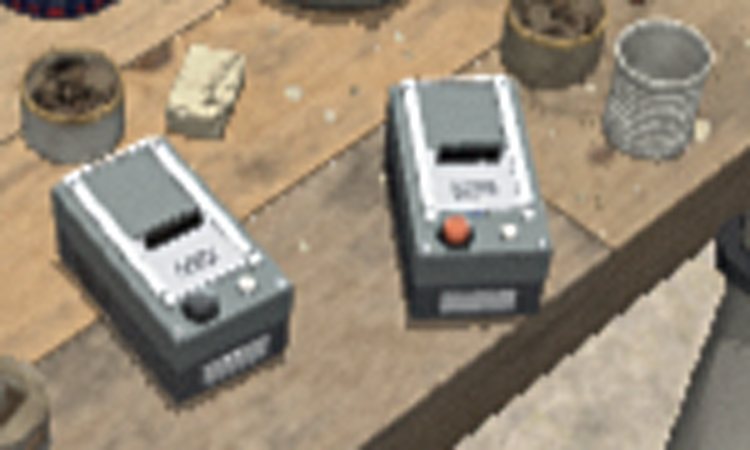

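Crop a (top view) shows the tripped lid's corners at about FL (548,212), FR (670,310), NR (497,525) and NL (372,430), with the rib at (528,362). In crop b (scene view) they are FL (392,85), FR (515,78), NR (549,255) and NL (410,260), with the dome at (456,230).

```bash
cat > h.py <<'E'
from station import *
import cv2,numpy as np
def P(n):
    c=calibration(n);return c['intrinsics']@np.c_[c['R'],c['t']]
def tri(a,b):
    X=cv2.triangulatePoints(P('top'),P('scene'),np.float64(a).reshape(2,1),np.float64(b).reshape(2,1))[:,0];return X[:3]/X[3]
def plane(n,uv,z):
    M=P(n);A=M[:,[0,1,3]].copy();A[:,2]+=M[:,2]*z
    s=np.linalg.solve(A,[uv[0],uv[1],1]);return s[:2]/s[2]
E
python3 - <<'E'
from h import *
A=lambda u,v:(250+u/5-.4,160+v/5-.4)
B=lambda u,v:(245+u/5-.4,155+v/5-.4)
pts=dict(FL=((548,212),(392,85)),FR=((670,310),(515,78)),NR=((497,525),(549,255)),NL=((372,430),(410,260)),dome=((424,436),(456,228)))
Q={}
for k,(a,b) in pts.items():
    z=.089 if k=='dome' else .075
    Q[k]=(plane('top',A(*a),z)+plane('scene',B(*b),z))/2
    print(k,tri(A(*a),B(*b)).round(4),plane('top',A(*a),z).round(4),plane('scene',B(*b),z).round(4))
Q={k:plane('top',A(*a),.089 if k=='dome' else .075) for k,(a,b) in pts.items()}
c=(Q['FL']+Q['FR']+Q['NL']+Q['NR'])/4
d=Q['FL']+Q['FR']-Q['NL']-Q['NR'];w=Q['FL']+Q['NL']-Q['FR']-Q['NR']
print(c,np.linalg.norm(d)/2,np.linalg.norm(w)/2,np.degrees(np.arctan2(d[1],d[0])),np.degrees(np.arctan2(-w[0],w[1])))
r=plane('top',A(528,362),.0905);u=d/np.linalg.norm(d);print('rib along x',(r-c)@u, 'perp',(r-c)@[-u[1],u[0]])
D=np.load('top.npz')['d']; print('depth top lid', [ (lambda p,z:(calibration('top')['R'].T@(np.linalg.inv(calibration('top')['intrinsics'])@[p[0],p[1],1]*z-calibration('top')['t'])).round(4))(p,D[int(round(p[1])),int(round(p[0]))]) for p in [A(580,300),A(528,362),A(424,436)]])
# tcp tool axes
from scipy.spatial.transform import Rotation as R
o=get_obs();q=o['tool_rot'];print(R.from_quat(q[[1,2,3,0]]).as_matrix().round(3))
E
```

```text
FL [ 0.5297 -0.4153  0.0734] [ 0.5285 -0.4156] [ 0.5295 -0.4134]
FR [ 0.4737 -0.4812  0.0776] [ 0.4735 -0.4823] [ 0.4759 -0.4829]
NR [ 0.3547 -0.3852  0.0628] [ 0.3535 -0.3836] [ 0.349  -0.3757]
NL [ 0.4095 -0.314   0.0651] [ 0.4049 -0.3156] [ 0.4075 -0.3047]
dome [ 0.4018 -0.3429  0.0824] [ 0.4004 -0.3426] [ 0.3989 -0.3376]
[ 0.440119   -0.39926884] 0.15712623162359365 0.085832114371156 -39.196883889134575 -38.32277125632923
rib along x 0.0013817032735665077 perp 0.0003071873604946043
depth top lid [array([ 0.4787, -0.4323,  0.0747]), array([ 0.4411, -0.3995,  0.0927]), array([ 0.4001, -0.3423,  0.0919])]
[[ 0.914  0.407 -0.001]
 [ 0.407 -0.914  0.001]
 [-0.    -0.002 -1.   ]]
```

Emit:
{"fn": "drive_tool", "kwargs": {"increments": [{"dx":0.038,"dy":-0.026,"claw":0},{"dx":0.038,"dy":-0.026},{"dx":0.038,"dy":-0.026},{"dx":0.038,"dy":-0.026},{"dx":0.038,"dy":-0.026},{"dx":0.038,"dy":-0.026},{"wz":10.5},{"wz":10.5},{"wz":10.5},{"wz":10.5},{"wz":10.5},{"wz":10.5},{},{}], "newtons": 40}}

```text
schema error: expected keys claw, dx, dy, dz, wx, wy, wz
```

```bash
cat >> h.py <<'E'
from scipy.spatial.transform import Rotation as Rn
C0=np.array([.4401,-.3993]);YAW=np.radians(-38.8)
def st():
    o=get_obs();q=o['tool_rot'];M=Rn.from_quat(q[[1,2,3,0]]).as_matrix();p=o['eef_pos']
    u=np.array([np.cos(YAW),np.sin(YAW)]);v=np.array([-u[1],u[0]])
    print('t',round(o['t'],2),'p',p.round(4),'box',((p[:2]-C0)@u).round(4),((p[:2]-C0)@v).round(4),'yaw',np.degrees(np.arctan2(M[1,0],M[0,0])).round(2),'zax',M[:,2].round(4),'F',o['contact_force'].round(2),'g',round(o['gripper_width'],3));return p,M
def wplane(uv,z,p,M):
    c=calibration('wrist');m=c['mount'];r=np.linalg.inv(c['intrinsics'])@[uv[0],uv[1],1]
    o=p+M@m[:3,3];d=M@m[:3,:3]@r;return o+d*(z-o[2])/d[2]
E
python3 - <<'E'
from h import *
import station;print([x for x in dir(station) if x[0]!='_'],getattr(station,'finger_overhang',None))
p,M=st();im,d=read_camera('wrist');cv2.imwrite('pics/w1.png',im[:,:,::-1]);np.savez('w1.npz',p=p,M=M,d=d)
E
```

```text
['PlanningError', 'calibration', 'finger_overhang', 'get_obs', 'hand_in', 'read_camera'] 0.025
t 0.1 p [ 0.2743 -0.6162  0.223 ] box 0.0067 -0.2729 yaw 24.0 zax [-8.0e-04  1.5e-03 -1.0e+00] F [-0.78  0.32  0.38] g 1.0
```

View pics/w1.png

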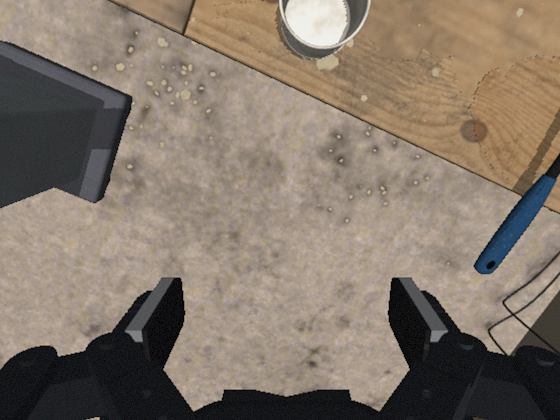

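The move was refused because every row needs all its keys. The picture shows only the floor and the table edge, with open fingers at (160,310) and (415,310). `finger_overhang` is 25 mm.

Emit:
{"fn": "drive_tool", "kwargs": {"increments": [{"dx":0.038,"dy":-0.026,"dz":0,"wx":0,"wy":0,"wz":0,"claw":0},{"dx":0.038,"dy":-0.026,"dz":0,"wx":0,"wy":0,"wz":0,"claw":0},{"dx":0.038,"dy":-0.026,"dz":0,"wx":0,"wy":0,"wz":0,"claw":0},{"dx":0.038,"dy":-0.026,"dz":0,"wx":0,"wy":0,"wz":0,"claw":0},{"dx":0.038,"dy":-0.026,"dz":0,"wx":0,"wy":0,"wz":0,"claw":0},{"dx":0.038,"dy":-0.026,"dz":0,"wx":0,"wy":0,"wz":0,"claw":0},{"dx":0,"dy":0,"dz":0,"wx":0,"wy":0,"wz":10.5,"claw":0},{"dx":0,"dy":0,"dz":0,"wx":0,"wy":0,"wz":10.5,"claw":0},{"dx":0,"dy":0,"dz":0,"wx":0,"wy":0,"wz":10.5,"claw":0},{"dx":0,"dy":0,"dz":0,"wx":0,"wy":0,"wz":10.5,"claw":0},{"dx":0,"dy":0,"dz":0,"wx":0,"wy":0,"wz":10.5,"claw":0},{"dx":0,"dy":0,"dz":0,"wx":0,"wy":0,"wz":10.5,"claw":0},{"dx":0,"dy":0,"dz":0,"wx":0,"wy":0,"wz":0,"claw":0},{"dx":0,"dy":0,"dz":0,"wx":0,"wy":0,"wz":0,"claw":0}], "newtons": 40}}

```text
t: 1.9
eef_pos: [0.4193, -0.3813, 0.2238]
tool_rot: [-0.0, 0.943, -0.332, -0.0]
contact_force: [0.4, 0.4, 0.3]
gripper_width: -0.002
grasp_force: 0.0
```

```bash
python3 - <<'E'
from h import *
p,M=st();im,d=read_camera('wrist');cv2.imwrite('pics/w2.png',im[:,:,::-1]);np.savez('w2.npz',p=p,M=M,d=d)
E
```

```text
t 1.9 p [ 0.4193 -0.3813  0.2238] box -0.0275 0.001 yaw -38.8 zax [-2.e-04  1.e-04 -1.e+00] F [0.37 0.37 0.27] g -0.002
```

View pics/w2.png

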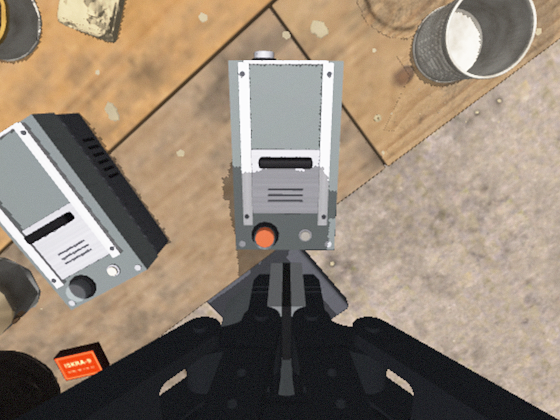

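The wrist picture shows the tripped box upright: corners FL (229,61), FR (342,61), NR (335,249) and NL (237,250). The rib's top centre is at (285,162), the dome at (264,236), and the shut fingertips at about (287,258).

```bash
python3 - <<'E'
from h import *
w=np.load('w2.npz');p,M,d=w['p'],w['M'],w['d']
u=np.array([np.cos(YAW),np.sin(YAW)]);v=np.array([-u[1],u[0]])
def bx(X):return np.array([(X[:2]-C0)@u,(X[:2]-C0)@v,X[2]])*1000
for k,uv,z in [('FL',(229,61),.075),('FR',(342,61),.075),('NR',(335,249),.075),('NL',(237,250),.075),('ribL',(258,161),.0905),('ribR',(312,161),.0905),('dome',(264,236),.087),('platecorner',(250,170),.078)]:
    print(k,bx(wplane(uv,z,p,M)).round(1),'depth-z',end=' ')
    c=calibration('wrist');r=np.linalg.inv(c['intrinsics'])@[uv[0],uv[1],1]*d[int(uv[1]),int(uv[0])]
    m=c['mount'];print(bx(p+M@(m[:3,:3]@r+m[:3,3])).round(1))
for uv in [(285,100),(285,162),(285,185),(285,215),(320,235)]:
    r=np.linalg.inv(c['intrinsics'])@[uv[0],uv[1],1]*d[uv[1],uv[0]];print(uv,bx(p+M@(m[:3,:3]@r+m[:3,3])).round(1))
E
```

```text
FL [78.  45.4 75. ] depth-z [78.  45.4 75.2]
FR [ 78.  -42.7  75. ] depth-z [ 78.  -42.8  74.5]
NR [-81.5 -44.1  75. ] depth-z [-446.4 -166.7 -748.6]
NL [-82.5  46.   75. ] depth-z [-115.8   57.3    0.5]
ribL [ 2.3 23.4 90.5] depth-z [ 0.1 24.5 77.5]
ribR [  2.3 -20.   90.5] depth-z [  2.3 -20.   90.5]
dome [-63.9  20.1  87. ] depth-z [-62.7  19.9  89.8]
platecorner [-7.5 31.4 78. ] depth-z [-7.  31.1 80.7]
(285, 100) [49.   1.7 75. ]
(285, 162) [ 1.6  1.7 91. ]
(285, 185) [-20.3   1.8  79. ]
(285, 215) [-48.4   1.8  75.5]
(320, 235) [-67.8 -29.9  74.6]
```

Emit:
{"fn": "drive_tool", "kwargs": {"increments": [{"dx":0,"dy":0,"dz":0.04,"wx":0,"wy":0,"wz":0,"claw":0},{"dx":0,"dy":0,"dz":0.04,"wx":0,"wy":0,"wz":0,"claw":0},{"dx":0,"dy":0,"dz":0.02,"wx":0,"wy":0,"wz":0,"claw":0},{"dx":0,"dy":0,"dz":0.01,"wx":0,"wy":0,"wz":0,"claw":0},{"dx":0,"dy":0,"dz":0.006,"wx":0,"wy":0,"wz":0,"claw":0},{"dx":0,"dy":0,"dz":0,"wx":0,"wy":0,"wz":0,"claw":0},{"dx":0,"dy":0,"dz":0,"wx":0,"wy":0,"wz":0,"claw":0}]}}

```text
t: 2.82
eef_pos: [0.4199, -0.3818, 0.1087]
tool_rot: [0.0, 0.943, -0.334, 0.001]
contact_force: [-0.3, -0.0, -0.5]
gripper_width: -0.006
grasp_force: 0.0
```

Emit:
{"fn": "drive_tool", "kwargs": {"increments": [{"dx":0.005,"dy":0,"dz":0,"wx":0,"wy":0,"wz":0,"claw":0},{"dx":0.005,"dy":0,"dz":0,"wx":0,"wy":0,"wz":0,"claw":0},{"dx":0.004,"dy":0,"dz":0,"wx":0,"wy":0,"wz":0,"claw":0},{"dx":0.004,"dy":0,"dz":0,"wx":0,"wy":0,"wz":0,"claw":0},{"dx":0.004,"dy":0,"dz":0,"wx":0,"wy":0,"wz":0,"claw":0},{"dx":0.004,"dy":0,"dz":0,"wx":0,"wy":0,"wz":0,"claw":0},{"dx":0.004,"dy":0,"dz":0,"wx":0,"wy":0,"wz":0,"claw":0},{"dx":0.004,"dy":0,"dz":0,"wx":0,"wy":0,"wz":0,"claw":0},{"dx":0.004,"dy":0,"dz":0,"wx":0,"wy":0,"wz":0,"claw":0}]}}

```text
t: 3.95
eef_pos: [0.4491, -0.4055, 0.1079]
tool_rot: [-0.0, 0.943, -0.334, -0.0]
contact_force: [0.6, -0.3, 0.0]
gripper_width: -0.002
grasp_force: 0.0
```

Emit:
{"fn": "drive_tool", "kwargs": {"increments": [{"dx":0.004,"dy":0,"dz":0,"wx":0,"wy":0,"wz":0,"claw":0},{"dx":0.004,"dy":0,"dz":0,"wx":0,"wy":0,"wz":0,"claw":0},{"dx":0.004,"dy":0,"dz":0,"wx":0,"wy":0,"wz":0,"claw":0},{"dx":0.003,"dy":0,"dz":0,"wx":0,"wy":0,"wz":0,"claw":0},{"dx":0.003,"dy":0,"dz":0,"wx":0,"wy":0,"wz":0,"claw":0}]}}

```text
t: 4.58
eef_pos: [0.463, -0.4168, 0.1079]
tool_rot: [-0.0, 0.943, -0.334, -0.0]
contact_force: [0.5, 0.1, -0.3]
gripper_width: -0.001
grasp_force: 0.0
```

```bash
python3 - <<'E'
from h import *
p,M=st();im,d=read_camera('wrist');np.savez('w3.npz',p=p,M=M,d=d);t,_=read_camera('top')
t=cv2.resize(t[195:285,310:400],(420,420),interpolation=2)
cv2.imwrite('pics/w3.png',np.hstack([im[:,90:470],t])[:,:,::-1])
E
```

```text
t 4.58 p [ 0.463  -0.4168  0.1079] box 0.0288 0.0007 yaw -39.0 zax [-0.  0. -1.] F [ 0.52  0.14 -0.28] g -0.001
```

View pics/w3.png

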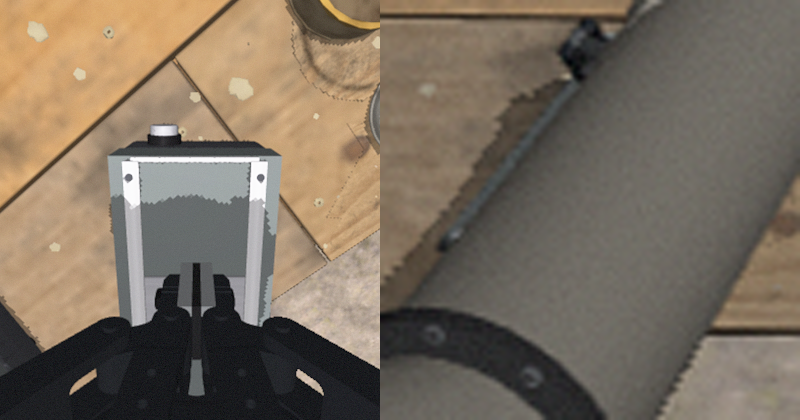

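The rib's ends show beside the fingers at (175,300), with the plate's leading edge at y≈277. In the full picture that is (240,277).

```bash
sed -i 's/^C0=.*;YAW/C0=np.array([.4395,-.3969]);YAW/' h.py; python3 - <<'E'
from h import *
w=np.load('w3.npz');p,M=w['p'],w['M']
u=np.array([np.cos(YAW),np.sin(YAW)]);v=np.array([-u[1],u[0]])
for k,uv,z in [('edge',(242,277),.078),('FL',(199,156),.075),('FR',(371,156),.075),('ribnearL',(252,290),.0905)]:
    X=wplane(uv,z,p,M);print(k,(X[:2]-C0)@u,(X[:2]-C0)@v)
st()
E
```

```text
edge 0.012199129546896129 0.02410449078365088
FL 0.08060072971808878 0.043874013102690804
FR 0.08031088208262778 -0.0451098621746438
ribnearL 0.01113072622840983 0.017294176842606913
t 4.67 p [ 0.4631 -0.4169  0.1079] box 0.0309 -0.0007 yaw -39.01 zax [ 2.e-04 -1.e-04 -1.e+00] F [-0.14 -0.12  0.07] g -0.002
```

The plate edge has hardly moved, and the black blocks are the finger knuckles. The fingertip may have passed over the rib, so I'll measure the tip in the wrist depth image.

```bash
python3 - <<'E'
from h import *
w=np.load('w3.npz');d=w['d'];c=calibration('wrist');m=c['mount'];Ki=np.linalg.inv(c['intrinsics'])
for uu in (276,287,296,252,315):
  for vv in (258,264,268,275,285,295,305,330):
    X=m[:3,:3]@(Ki@[uu,vv,1]*d[vv,uu])+m[:3,3];print((uu,vv),d[vv,uu].round(3),(X*1000).round(1))
E
```

```text
(276, 258) 0.2 [-7.6 -5.4 31.5]
(276, 264) 0.15 [ 11.3  -4.  -14.4]
(276, 268) 0.147 [ 11.   -3.9 -17.5]
(276, 275) 0.141 [ 11.2  -3.7 -23.9]
(276, 285) 0.134 [ 10.9  -3.5 -31.3]
(276, 295) 0.127 [ 11.3  -3.3 -39. ]
(276, 305) 0.121 [ 11.   -3.1 -45. ]
(276, 330) 0.107 [ 11.7  -2.7 -59.6]
(287, 258) 0.201 [-8.   0.8 32.4]
(287, 264) 0.151 [ 11.2   0.7 -14. ]
(287, 268) 0.146 [ 11.6   0.7 -18.5]
(287, 275) 0.142 [ 11.1   0.7 -23.7]
(287, 285) 0.134 [ 11.1   0.7 -31.5]
(287, 295) 0.127 [ 11.3   0.7 -39.1]
(287, 305) 0.121 [ 11.2   0.6 -45.3]
(287, 330) 0.124 [  1.2   0.7 -45.4]
(296, 258) 0.201 [-7.9  5.9 32.3]
(296, 264) 0.151 [ 11.    4.5 -13.7]
(296, 268) 0.147 [ 11.3   4.4 -18. ]
(296, 275) 0.141 [ 11.2   4.3 -23.9]
(296, 285) 0.134 [ 11.1   4.1 -31.7]
(296, 295) 0.128 [ 10.6   3.9 -37.9]
(296, 305) 0.121 [ 11.3   3.7 -45.5]
(296, 330) 0.106 [ 12.1   3.3 -60.3]
(252, 258) 0.201 [ -8.  -19.   32.3]
(252, 264) 0.202 [-11.7 -19.2  32.3]
(252, 268) 0.202 [-13.8 -19.1  31.5]
(252, 275) 0.204 [-18.6 -19.3  32.1]
(252, 285) 0.201 [-22.8 -19.1  28.1]
(252, 295) 0.135 [  6.8 -12.7 -31.7]
(252, 305) 0.129 [  6.7 -12.1 -38.3]
(252, 330) 0.106 [ 12.2  -9.9 -60.3]
(315, 258) 0.201 [-8.2 16.7 32.9]
(315, 264) 0.202 [-11.6  16.7  32.1]
(315, 268) 0.202 [-14.   16.7  31.8]
(315, 275) 0.151 [  6.8  12.6 -15.6]
(315, 285) 0.141 [  7.4  11.8 -25.1]
(315, 295) 0.133 [  7.8  11.2 -33.3]
(315, 305) 0.128 [  7.2  10.8 -39. ]
(315, 330) 0.108 [ 11.3   9.1 -59.1]
```

The depth image puts the shut fingertip about 12 mm behind the TCP (z≈-12), not 25 mm ahead, so the push passed above the rib without touching. I'll go back and descend with force checks.

Emit:
{"fn": "drive_tool", "kwargs": {"increments": [{"dx":-0.02,"dy":0,"dz":0,"wx":0,"wy":0,"wz":0,"claw":0},{"dx":-0.02,"dy":0,"dz":0,"wx":0,"wy":0,"wz":0,"claw":0},{"dx":-0.016,"dy":0,"dz":0,"wx":0,"wy":0,"wz":0,"claw":0},{"dx":0,"dy":0,"dz":0,"wx":0,"wy":0,"wz":0,"claw":0},{"dx":0,"dy":0,"dz":0.01,"wx":0,"wy":0,"wz":0,"claw":0},{"dx":0,"dy":0,"dz":0.006,"wx":0,"wy":0,"wz":0,"claw":0},{"dx":0,"dy":0,"dz":0.004,"wx":0,"wy":0,"wz":0,"claw":0},{"dx":0,"dy":0,"dz":0.004,"wx":0,"wy":0,"wz":0,"claw":0},{"dx":0,"dy":0,"dz":0,"wx":0,"wy":0,"wz":0,"claw":0}]}}

```text
t: 5.8
eef_pos: [0.4193, -0.3814, 0.0835]
tool_rot: [-0.0, 0.943, -0.334, -0.0]
contact_force: [-0.0, -0.5, -0.3]
gripper_width: 0.001
grasp_force: 0.0
```

```bash
python3 - <<'E'
from h import *
st();s,_=read_camera('scene');im,_=read_camera('wrist')
s=cv2.resize(s[155:245,300:380],(373,420),interpolation=2)
cv2.imwrite('pics/w4.png',np.hstack([im[:,80:500],s])[:,:,::-1])
E
```

```text
t 5.8 p [ 0.4193 -0.3814  0.0835] box -0.0255 -0.0006 yaw -39.01 zax [-5.e-04  3.e-04 -1.e+00] F [-0.03 -0.46 -0.35] g 0.001
```

View pics/w4.png

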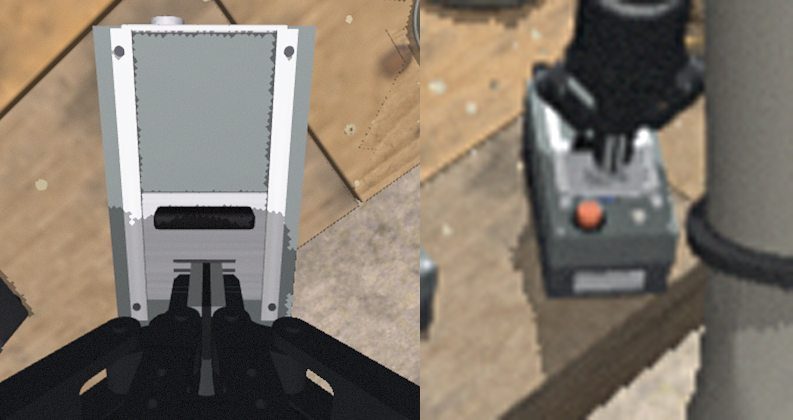

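The wrist view shows the rib at (205,215) and the fingertip over the plate, still about 17 mm above it. The flag is still up. Before going deep I'll get the finger silhouette in tool coordinates.

```bash
python3 - <<'E'
from h import *
d=np.load('w2.npz')['d'];c=calibration('wrist');m=c['mount'];Ki=np.linalg.inv(c['intrinsics'])
v,u=np.mgrid[:420,:560];X=np.einsum('ij,jhw->hwi',m[:3,:3]@Ki,np.stack([u,v,1+0*u])*d)+m[:3,3]
X=X[(d>.03)&(d<.19)]*1000
for z in range(-110,10,6):
    s=X[(X[:,2]>=z)&(X[:,2]<z+6)]
    if len(s):print(z,len(s),'y',np.percentile(s[:,1],[0,2,98,100]).round(),'x',np.percentile(s[:,0],[0,2,98,100]).round())
E
```

```text
-98 1801 y [-54. -17.  18.  54.] x [13. 16. 18. 19.]
-92 6929 y [-59. -55.  56.  60.] x [ 6.  9. 18. 19.]
-86 6987 y [-55. -51.  52.  56.] x [-0.  3. 18. 19.]
-80 5472 y [-50. -46.  47.  52.] x [-7. -1. 18. 18.]
-74 3885 y [-45. -42.  43.  46.] x [-10.  -8.  17.  17.]
-68 6309 y [-41. -36.  37.  42.] x [-10.  -8.  13.  15.]
-62 3234 y [-36. -33.  34.  37.] x [-12.  -8.  14.  15.]
-56 1750 y [-31. -27.  27.  32.] x [-12.  -6.  14.  15.]
-50 921 y [-18. -11.  14.  19.] x [-11. -10.  12.  13.]
-44 445 y [-13. -12.  13.  14.] x [ 1.  7. 12. 12.]
-38 602 y [-13. -13.  14.  14.] x [ 6.  6. 12. 12.]
-32 533 y [-13. -13.  14.  14.] x [ 6.  6. 12. 12.]
-26 482 y [-13. -13.  13.  14.] x [ 6.  7. 12. 12.]
-20 370 y [-13. -12.  13.  14.] x [ 6.  7. 12. 12.]
-14 81 y [-8. -6.  6.  7.] x [ 6. 10. 11. 11.]
```

Emit:
{"fn": "drive_tool", "kwargs": {"increments": [{"dx":0,"dy":0,"dz":0.005,"wx":0,"wy":0,"wz":0,"claw":0},{"dx":0,"dy":0,"dz":0.003,"wx":0,"wy":0,"wz":0,"claw":0},{"dx":0,"dy":0,"dz":0.002,"wx":0,"wy":0,"wz":0,"claw":0},{"dx":0,"dy":0,"dz":0,"wx":0,"wy":0,"wz":0,"claw":0},{"dx":0.004,"dy":0,"dz":0,"wx":0,"wy":0,"wz":0,"claw":0},{"dx":0.004,"dy":0,"dz":0,"wx":0,"wy":0,"wz":0,"claw":0},{"dx":0.003,"dy":0,"dz":0,"wx":0,"wy":0,"wz":0,"claw":0},{"dx":0.003,"dy":0,"dz":0,"wx":0,"wy":0,"wz":0,"claw":0},{"dx":0.003,"dy":0,"dz":0,"wx":0,"wy":0,"wz":0,"claw":0},{"dx":0.003,"dy":0,"dz":0,"wx":0,"wy":0,"wz":0,"claw":0},{"dx":0.003,"dy":0,"dz":0,"wx":0,"wy":0,"wz":0,"claw":0},{"dx":0.003,"dy":0,"dz":0,"wx":0,"wy":0,"wz":0,"claw":0}]}}

```text
t: 7.4
eef_pos: [0.4396, -0.3979, 0.0738]
tool_rot: [-0.0, 0.943, -0.334, -0.0]
contact_force: [-1.6, -0.5, 0.8]
gripper_width: -0.001
grasp_force: 0.8
```

The force now shows contact with the rib. I'll keep pushing.

Emit:
{"fn": "drive_tool", "kwargs": {"increments": [{"dx":0.003,"dy":0,"dz":0,"wx":0,"wy":0,"wz":0,"claw":0},{"dx":0.003,"dy":0,"dz":0,"wx":0,"wy":0,"wz":0,"claw":0},{"dx":0.003,"dy":0,"dz":0,"wx":0,"wy":0,"wz":0,"claw":0},{"dx":0.003,"dy":0,"dz":0,"wx":0,"wy":0,"wz":0,"claw":0},{"dx":0.003,"dy":0,"dz":0,"wx":0,"wy":0,"wz":0,"claw":0},{"dx":0.003,"dy":0,"dz":0,"wx":0,"wy":0,"wz":0,"claw":0},{"dx":0.003,"dy":0,"dz":0,"wx":0,"wy":0,"wz":0,"claw":0},{"dx":0.003,"dy":0,"dz":0,"wx":0,"wy":0,"wz":0,"claw":0},{"dx":0.003,"dy":0,"dz":0,"wx":0,"wy":0,"wz":0,"claw":0},{"dx":0.002,"dy":0,"dz":0,"wx":0,"wy":0,"wz":0,"claw":0}]}}

```text
t: 8.65
eef_pos: [0.4622, -0.4162, 0.0739]
tool_rot: [0.0, 0.943, -0.334, -0.0]
contact_force: [-1.9, 1.2, -0.7]
gripper_width: 0.001
grasp_force: 0.8
```

Emit:
{"fn": "drive_tool", "kwargs": {"increments": [{"dx":0.001,"dy":0,"dz":0,"wx":0,"wy":0,"wz":0,"claw":0},{"dx":0.001,"dy":0,"dz":0,"wx":0,"wy":0,"wz":0,"claw":0}]}}

```text
t: 8.9
eef_pos: [0.4636, -0.4174, 0.0739]
tool_rot: [0.0, 0.943, -0.334, -0.0]
contact_force: [-2.0, 0.2, -0.6]
gripper_width: 0.0
grasp_force: 0.8
```

```bash
python3 - <<'E'
from h import *
st()
E
```

```text
t 8.9 p [ 0.4636 -0.4174  0.0739] box 0.0316 -0.0008 yaw -39.01 zax [-1.e-04  0.e+00 -1.e+00] F [-2.02  0.16 -0.57] g 0.0
```

Emit:
{"fn": "drive_tool", "kwargs": {"increments": [{"dx":0.001,"dy":0,"dz":0,"wx":0,"wy":0,"wz":0,"claw":0},{"dx":0.0005,"dy":0,"dz":0,"wx":0,"wy":0,"wz":0,"claw":0}]}}

```text
t: 9.15
eef_pos: [0.4648, -0.4183, 0.0739]
tool_rot: [0.0, 0.943, -0.334, -0.0]
contact_force: [-1.4, 0.9, -1.1]
gripper_width: 0.002
grasp_force: 0.8
```

Emit:
{"fn": "drive_tool", "kwargs": {"increments": [{"dx":0.001,"dy":0,"dz":0,"wx":0,"wy":0,"wz":0,"claw":0},{"dx":0,"dy":0,"dz":0,"wx":0,"wy":0,"wz":0,"claw":0}]}}

```text
t: 9.4
eef_pos: [0.4654, -0.4188, 0.0739]
tool_rot: [-0.0, 0.943, -0.334, -0.0]
contact_force: [-2.0, 0.6, -0.4]
gripper_width: 0.0
grasp_force: 1.2
```

```bash
cat >> h.py <<'E'
def cloud():
    p,M=st();_,d=read_camera('wrist');c=calibration('wrist');m=c['mount'];Ki=np.linalg.inv(c['intrinsics'])
    v,u=np.mgrid[:420,:560];T=np.einsum('ij,jhw->hwi',m[:3,:3]@Ki,np.stack([u,v,1+0*u])*d)+m[:3,3]
    W=T@M.T+p;a=np.array([np.cos(YAW),np.sin(YAW)]);b=np.array([-a[1],a[0]])
    return np.dstack([(W[...,:2]-C0)@a,(W[...,:2]-C0)@b,W[...,2]])[d>.03]*1000
E
python3 - <<'E'
from h import *
X=cloud()
r=X[(abs(X[:,2]-90.5)<2)&(abs(X[:,1])<26)&(abs(X[:,1])>14)]
print('rib',len(r),np.percentile(r,[1,50,99],axis=0).round(1))
l=X[(abs(X[:,2]-75)<2.5)&(abs(X[:,1])<60)];print('lid',np.percentile(l,[.5,99.5],axis=0).round(1))
E
```

```text
t 9.4 p [ 0.4654 -0.4188  0.0739] box 0.0339 -0.0008 yaw -39.01 zax [-4.e-04  3.e-04 -1.e+00] F [-1.98  0.63 -0.39] g 0.0
rib 651 [[ 45.3 -21.9  88.8]
 [ 49.9 -14.5  90.8]
 [ 53.2  21.2  92.3]]
lid [[ 12.1 -45.3  72.9]
 [ 81.1  44.4  77.4]]
```

Emit:
{"fn": "drive_tool", "kwargs": {"increments": [{"dx":0.001,"dy":0,"dz":0,"wx":0,"wy":0,"wz":0,"claw":0},{"dx":0.0005,"dy":0,"dz":0,"wx":0,"wy":0,"wz":0,"claw":0},{"dx":0,"dy":0,"dz":0,"wx":0,"wy":0,"wz":0,"claw":0}]}}

```text
t: 9.82
eef_pos: [0.4655, -0.4188, 0.0738]
tool_rot: [-0.001, 0.943, -0.334, -0.002]
contact_force: [-6.0, 5.2, 3.5]
gripper_width: 0.009
grasp_force: 3.6
```

It is at the stop with about 8 N. Now back over the well and down.

Emit:
{"fn": "drive_tool", "kwargs": {"increments": [{"dx":-0.0065,"dy":0,"dz":0,"wx":0,"wy":0,"wz":0,"claw":0},{"dx":-0.02,"dy":0,"dz":0,"wx":0,"wy":0,"wz":0,"claw":0},{"dx":-0.02,"dy":0,"dz":0,"wx":0,"wy":0,"wz":0,"claw":0},{"dx":-0.01,"dy":0,"dz":0,"wx":0,"wy":0,"wz":0,"claw":0},{"dx":0,"dy":0,"dz":0,"wx":0,"wy":0,"wz":0,"claw":0},{"dx":0,"dy":0,"dz":0,"wx":0,"wy":0,"wz":0,"claw":0}]}}

```text
t: 10.58
eef_pos: [0.4239, -0.3849, 0.0742]
tool_rot: [0.0, 0.943, -0.334, 0.001]
contact_force: [0.6, -0.4, 0.3]
gripper_width: -0.002
grasp_force: 0.0
```

```bash
python3 - <<'E'
from h import *
X=cloud()
r=X[(abs(X[:,2]-90.5)<2)&(abs(X[:,1])<26)&(X[:,0]>30)]
print('rib',len(r),np.percentile(r,[1,50,99],axis=0).round(1))
l=X[(abs(X[:,2]-75)<2.5)&(abs(X[:,1])<60)];print('lid',np.percentile(l,[.5,99.5],axis=0).round(1))
b=X[(X[:,2]<72)&(abs(X[:,1])<26)&(X[:,0]<5)&(X[:,0]>-50)&(X[:,2]>40)];print('well',len(b),np.percentile(b,[1,50,99],axis=0).round(1))
E
```

```text
t 10.57 p [ 0.4239 -0.3849  0.0742] box -0.0197 -0.0005 yaw -39.0 zax [ 0.0014 -0.001  -1.    ] F [ 0.57 -0.37  0.31] g -0.002
rib 2507 [[ 45.  -21.6  88.9]
 [ 49.1  -0.6  90.8]
 [ 52.7  20.7  92.3]]
lid [[-73.1 -45.2  73.7]
 [ 80.2  44.6  77.4]]
well 3447 [[-35.7 -22.9  44.9]
 [-22.    0.9  49.2]
 [-10.   22.7  71.1]]
```

Emit:
{"fn": "drive_tool", "kwargs": {"increments": [{"dx":-0.0015,"dy":0,"dz":0,"wx":0,"wy":0,"wz":0,"claw":0},{"dx":0,"dy":0,"dz":0.008,"wx":0,"wy":0,"wz":0,"claw":0},{"dx":0,"dy":0,"dz":0.006,"wx":0,"wy":0,"wz":0,"claw":0},{"dx":0,"dy":0,"dz":0.006,"wx":0,"wy":0,"wz":0,"claw":0},{"dx":0,"dy":0,"dz":0.004,"wx":0,"wy":0,"wz":0,"claw":0},{"dx":0,"dy":0,"dz":0.002,"wx":0,"wy":0,"wz":0,"claw":0}]}}

```text
t: 11.38
eef_pos: [0.4216, -0.3832, 0.0476]
tool_rot: [-0.0, 0.943, -0.334, -0.0]
contact_force: [-0.6, 0.4, 1.1]
gripper_width: -0.0
grasp_force: 1.1
```

Emit:
{"fn": "drive_tool", "kwargs": {"increments": [{"dx":0,"dy":0,"dz":0.002,"wx":0,"wy":0,"wz":0,"claw":0},{"dx":0,"dy":0,"dz":0.002,"wx":0,"wy":0,"wz":0,"claw":0}]}}

```text
t: 11.62
eef_pos: [0.4216, -0.3833, 0.044]
tool_rot: [-0.0, 0.943, -0.334, -0.0]
contact_force: [-1.5, 0.4, 2.3]
gripper_width: -0.001
grasp_force: 1.2
```

Emit:
{"fn": "drive_tool", "kwargs": {"increments": [{"dx":0,"dy":0,"dz":0.002,"wx":0,"wy":0,"wz":0,"claw":0},{"dx":0,"dy":0,"dz":0,"wx":0,"wy":0,"wz":0,"claw":0}]}}

```text
t: 11.88
eef_pos: [0.4218, -0.3834, 0.0417]
tool_rot: [0.0, 0.943, -0.334, 0.0]
contact_force: [0.3, 1.4, 0.8]
gripper_width: -0.003
grasp_force: 0.0
```

Emit:
{"fn": "drive_tool", "kwargs": {"increments": [{"dx":0,"dy":0,"dz":0.002,"wx":0,"wy":0,"wz":0,"claw":0},{"dx":0,"dy":0,"dz":0,"wx":0,"wy":0,"wz":0,"claw":0}]}}

```text
t: 12.12
eef_pos: [0.422, -0.3836, 0.0407]
tool_rot: [0.0, 0.943, -0.334, 0.0]
contact_force: [-1.7, 1.6, 7.7]
gripper_width: -0.003
grasp_force: 3.8
```

Emit:
{"fn": "drive_tool", "kwargs": {"increments": [{"dx":0,"dy":0,"dz":0.001,"wx":0,"wy":0,"wz":0,"claw":0},{"dx":0,"dy":0,"dz":0,"wx":0,"wy":0,"wz":0,"claw":0}]}}

```text
t: 12.38
eef_pos: [0.422, -0.3836, 0.0405]
tool_rot: [-0.0, 0.943, -0.334, 0.0]
contact_force: [-4.1, 4.2, 16.9]
gripper_width: -0.002
grasp_force: 8.3
```

The button snapped and bottomed out. Lift out and cross above the rib to its far side.

Emit:
{"fn": "drive_tool", "kwargs": {"increments": [{"dx":0,"dy":0,"dz":-0.008,"wx":0,"wy":0,"wz":0,"claw":0},{"dx":0,"dy":0,"dz":-0.018,"wx":0,"wy":0,"wz":0,"claw":0},{"dx":0,"dy":0,"dz":-0.018,"wx":0,"wy":0,"wz":0,"claw":0},{"dx":0,"dy":0,"dz":-0.018,"wx":0,"wy":0,"wz":0,"claw":0},{"dx":0,"dy":0,"dz":0,"wx":0,"wy":0,"wz":0,"claw":0},{"dx":0,"dy":0,"dz":0,"wx":0,"wy":0,"wz":0,"claw":0}]}}

```text
t: 13.12
eef_pos: [0.4215, -0.3831, 0.1008]
tool_rot: [-0.0, 0.943, -0.334, -0.0]
contact_force: [-0.2, 0.6, 1.4]
gripper_width: 0.002
grasp_force: 0.0
```

```bash
python3 - <<'E'
from h import *
X=cloud()
r=X[(abs(X[:,2]-90.5)<2)&(abs(X[:,1])<26)&(X[:,0]>30)]
print('rib',len(r),np.percentile(r,[1,50,99],axis=0).round(1))
l=X[(abs(X[:,2]-75)<2.5)&(abs(X[:,1])<60)];print('lid',np.percentile(l,[.5,99.5],axis=0).round(1))
b=X[np.hypot(X[:,0]+21,X[:,1])<9];b=b[b[:,2]<70];print('button',len(b),b[:,2].mean() if len(b) else '')
E
```

```text
t 13.12 p [ 0.4215 -0.3831  0.1008] box -0.0226 -0.0005 yaw -39.0 zax [-2.e-04  2.e-04 -1.e+00] F [-0.22  0.63  1.41] g 0.002
rib 1841 [[ 45.  -21.6  88.7]
 [ 49.   -0.6  90.8]
 [ 52.8  20.8  92.3]]
lid [[-67.3 -45.1  73.7]
 [ 79.9  44.6  77.4]]
button 631 48.663109823801925
```

Emit:
{"fn": "drive_tool", "kwargs": {"increments": [{"dx":0.03,"dy":0,"dz":0,"wx":0,"wy":0,"wz":0,"claw":0},{"dx":0.03,"dy":0,"dz":0,"wx":0,"wy":0,"wz":0,"claw":0},{"dx":0.022,"dy":0,"dz":0,"wx":0,"wy":0,"wz":0,"claw":0},{"dx":0.009,"dy":0,"dz":0,"wx":0,"wy":0,"wz":0,"claw":0},{"dx":0,"dy":0,"dz":0,"wx":0,"wy":0,"wz":0,"claw":0},{"dx":0,"dy":0,"dz":0.01,"wx":0,"wy":0,"wz":0,"claw":0},{"dx":0,"dy":0,"dz":0.009,"wx":0,"wy":0,"wz":0,"claw":0},{"dx":0,"dy":0,"dz":0.005,"wx":0,"wy":0,"wz":0,"claw":0},{"dx":0,"dy":0,"dz":0,"wx":0,"wy":0,"wz":0,"claw":0}]}}

```text
t: 14.3
eef_pos: [0.492, -0.4403, 0.0763]
tool_rot: [-0.0, 0.943, -0.334, -0.001]
contact_force: [0.0, -0.0, 0.0]
gripper_width: 0.003
grasp_force: 0.0
```

```bash
python3 - <<'E'
from h import *
st()
E
```

```text
t 14.3 p [ 0.492  -0.4403  0.0763] box 0.0681 -0.0009 yaw -39.01 zax [-9.e-04  7.e-04 -1.e+00] F [ 0.04 -0.    0.04] g 0.003
```

Emit:
{"fn": "drive_tool", "kwargs": {"increments": [{"dx":-0.003,"dy":0,"dz":0,"wx":0,"wy":0,"wz":0,"claw":0},{"dx":-0.003,"dy":0,"dz":0,"wx":0,"wy":0,"wz":0,"claw":0},{"dx":-0.003,"dy":0,"dz":0,"wx":0,"wy":0,"wz":0,"claw":0},{"dx":-0.003,"dy":0,"dz":0,"wx":0,"wy":0,"wz":0,"claw":0},{"dx":-0.003,"dy":0,"dz":0,"wx":0,"wy":0,"wz":0,"claw":0},{"dx":-0.003,"dy":0,"dz":0,"wx":0,"wy":0,"wz":0,"claw":0},{"dx":-0.003,"dy":0,"dz":0,"wx":0,"wy":0,"wz":0,"claw":0},{"dx":-0.003,"dy":0,"dz":0,"wx":0,"wy":0,"wz":0,"claw":0},{"dx":-0.003,"dy":0,"dz":0,"wx":0,"wy":0,"wz":0,"claw":0},{"dx":-0.003,"dy":0,"dz":0,"wx":0,"wy":0,"wz":0,"claw":0},{"dx":-0.003,"dy":0,"dz":0,"wx":0,"wy":0,"wz":0,"claw":0},{"dx":-0.003,"dy":0,"dz":0,"wx":0,"wy":0,"wz":0,"claw":0},{"dx":-0.003,"dy":0,"dz":0,"wx":0,"wy":0,"wz":0,"claw":0},{"dx":-0.003,"dy":0,"dz":0,"wx":0,"wy":0,"wz":0,"claw":0},{"dx":-0.003,"dy":0,"dz":0,"wx":0,"wy":0,"wz":0,"claw":0},{"dx":-0.003,"dy":0,"dz":0,"wx":0,"wy":0,"wz":0,"claw":0},{"dx":-0.003,"dy":0,"dz":0,"wx":0,"wy":0,"wz":0,"claw":0},{"dx":-0.002,"dy":0,"dz":0,"wx":0,"wy":0,"wz":0,"claw":0}]}}

```text
t: 16.55
eef_pos: [0.4511, -0.4071, 0.0769]
tool_rot: [-0.0, 0.943, -0.334, -0.0]
contact_force: [1.3, -1.3, 1.7]
gripper_width: -0.001
grasp_force: 0.8
```

Emit:
{"fn": "drive_tool", "kwargs": {"increments": [{"dx":-0.001,"dy":0,"dz":0,"wx":0,"wy":0,"wz":0,"claw":0},{"dx":-0.001,"dy":0,"dz":0,"wx":0,"wy":0,"wz":0,"claw":0}]}}

```text
t: 16.8
eef_pos: [0.4497, -0.406, 0.0769]
tool_rot: [0.0, 0.943, -0.334, 0.0]
contact_force: [0.3, -1.7, 1.6]
gripper_width: -0.001
grasp_force: 0.8
```

```bash
python3 - <<'E'
from h import *
st()
E
```

```text
t 16.8 p [ 0.4497 -0.406   0.0769] box 0.0136 -0.0007 yaw -39.0 zax [ 0. -0. -1.] F [ 0.33 -1.71  1.61] g -0.001
```

Emit:
{"fn": "drive_tool", "kwargs": {"increments": [{"dx":-0.001,"dy":0,"dz":0,"wx":0,"wy":0,"wz":0,"claw":0},{"dx":-0.001,"dy":0,"dz":0,"wx":0,"wy":0,"wz":0,"claw":0}]}}

```text
t: 17.05
eef_pos: [0.4482, -0.4048, 0.0769]
tool_rot: [0.0, 0.943, -0.334, 0.0]
contact_force: [2.5, -2.6, 0.3]
gripper_width: 0.001
grasp_force: 1.7
```

Emit:
{"fn": "drive_tool", "kwargs": {"increments": [{"dx":-0.001,"dy":0,"dz":0,"wx":0,"wy":0,"wz":0,"claw":0},{"dx":0,"dy":0,"dz":0,"wx":0,"wy":0,"wz":0,"claw":0}]}}

```text
t: 17.3
eef_pos: [0.4482, -0.4047, 0.0771]
tool_rot: [0.0, 0.943, -0.334, 0.001]
contact_force: [4.4, -2.9, -2.1]
gripper_width: 0.003
grasp_force: 2.6
```

Emit:
{"fn": "drive_tool", "kwargs": {"increments": [{"dx":-0.0005,"dy":0,"dz":0,"wx":0,"wy":0,"wz":0,"claw":0},{"dx":0,"dy":0,"dz":0,"wx":0,"wy":0,"wz":0,"claw":0}]}}

```text
t: 17.55
eef_pos: [0.4482, -0.4047, 0.0771]
tool_rot: [0.001, 0.943, -0.334, 0.002]
contact_force: [6.3, -3.4, -3.1]
gripper_width: 0.0
grasp_force: 3.2
```

It is at the shut stop. Back off, rise and check.

Emit:
{"fn": "drive_tool", "kwargs": {"increments": [{"dx":0.005,"dy":0,"dz":0,"wx":0,"wy":0,"wz":0,"claw":0},{"dx":0.003,"dy":0,"dz":0,"wx":0,"wy":0,"wz":0,"claw":0},{"dx":0,"dy":0,"dz":-0.02,"wx":0,"wy":0,"wz":0,"claw":0},{"dx":0,"dy":0,"dz":-0.04,"wx":0,"wy":0,"wz":0,"claw":0},{"dx":-0.03,"dy":0,"dz":-0.04,"wx":0,"wy":0,"wz":0,"claw":0},{"dx":-0.04,"dy":0,"dz":-0.03,"wx":0,"wy":0,"wz":0,"claw":0},{"dx":0,"dy":0,"dz":0,"wx":0,"wy":0,"wz":0,"claw":0},{"dx":0,"dy":0,"dz":0,"wx":0,"wy":0,"wz":0,"claw":0}]}}

```text
t: 18.55
eef_pos: [0.3988, -0.3647, 0.2067]
tool_rot: [-0.0, 0.943, -0.334, -0.0]
contact_force: [-0.5, -0.4, -0.5]
gripper_width: 0.003
grasp_force: 0.0
```

```bash
python3 - <<'E'
from h import *
X=cloud()
r=X[(abs(X[:,2]-90.5)<2)&(abs(X[:,1])<26)&(abs(X[:,0])<60)&(X[:,0]>-30)]
print('rib',len(r),np.percentile(r,[2,50,98],axis=0).round(1))
l=X[(abs(X[:,2]-75)<2.5)&(abs(X[:,1])<60)];print('lid',np.percentile(l,[.5,99.5],axis=0).round(1))
im,_=read_camera('wrist');cv2.imwrite('pics/w5.png',im[:,:,::-1])
E
```

```text
t 18.55 p [ 0.3988 -0.3647  0.2067] box -0.0519 -0.0004 yaw -39.0 zax [-1.e-04  2.e-04 -1.e+00] F [-0.46 -0.37 -0.46] g 0.003
rib 620 [[ -6.5 -20.7  89. ]
 [ -2.8   0.1  90.8]
 [  0.8  20.8  92.2]]
lid [[-78.6 -45.   73.6]
 [ 79.2  44.5  77.4]]
```

View pics/w5.png

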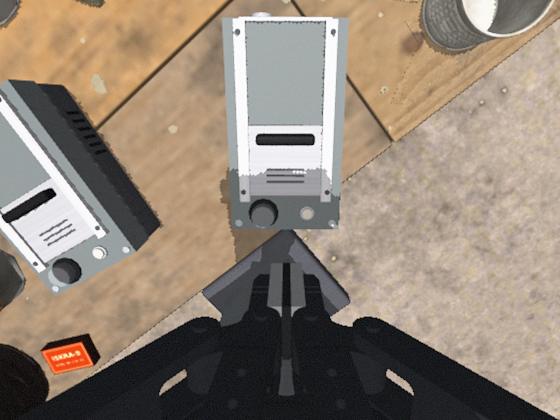

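The dome at (263,212) no longer shows orange. The shutter is shut: its rib moved from 49 to -2.8 mm, which is the full 52 mm. The neighbouring things in view are where they were.

```bash
python3 -c "
from station import *
print(hand_in())"
```

```text
the job is handed in; nothing more can be done
None
```

The tripped controller is reset: its shutter was pushed fully open, the button snapped home and stayed down, and the shutter is fully shut again; I handed the job in at about 18.6 s, but it returned no verdict.

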